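# Sieve the small rollers out of the bushes

### The job

Take the sieve by its black handle bar and, keeping it on its runners without bearing down on it, shake it briskly side to side from one spring buffer to the other, at least three times to and fro, each stroke pressing lightly into the buffer without ramming it, until all the small rollers have dropped through the slots into the bin and only the large bushes are left in the sieve. Then let go and leave the sieve standing level on its runners. Leave the things round the bin alone.

Things in the scene. Friction and masses are not known exactly. Their poses are not given: they have to be found in the camera images.
- catch_bin: grey steel bin fixed to the desk, open on top, 254 mm long (y, +y to the robot's left), 101 wide, 52 high, walls 5, floor 3; origin at the centre of its underside. Along each long wall a runner, top 40 mm above the underside, on which the sieve slides along y (friction about 0.15), guided with 1.5 mm play each side. At each end a spring buffer sticks inward through a 66 mm high bracket.
- sieve: loose metal sieve on the runners, 148 mm long (y), 88 wide, 26 high, about 0.45 kg; origin at the centre of its underside, axes as the bin's. Inside 140 x 74; deck 4 thick: a land over the middle 40 mm of y, and at each end four slots along y, 14.5 wide, 50 long, between 4 mm bars. Slippery (friction about 0.12): parts ride along in slow moves and slip only above about 1.5 m/s2.
- sieve_grip (a point): middle of the sieve's black handle bar, 70 mm above the sieve's underside, over its middle; axes as the sieve's. The bar runs along sieve x, 87 mm long, an upright at each end, 12 mm thick along y, 16 mm high: pinch it from above, fingers closing along sieve y, the shaking direction. The parts below are 30 mm or more under this point.
- buffer_left (a joint): how far the buffer at the bin's left (+y) end is pressed in, m: 0 untouched, 2.5 N per mm, solid at 0.012. A rubber-faced plunger, 22 mm across, facing the sieve's end wall. With the sieve in mid-bin its face stands 14 to 32 mm beyond that wall: set differently each time, not measured, to be felt or seen. 1 to 7 mm (2.5 to 17 N) is a light press; over 8 mm (20 N) is ramming.
- buffer_right (a joint): how far the buffer at the bin's right (-y) end is pressed in, m: 0 untouched, 2.5 N per mm, solid at 0.012. A rubber-faced plunger, 22 mm across, facing the sieve's end wall. With the sieve in mid-bin its face stands 14 to 32 mm beyond that wall: set differently each time, not measured, to be felt or seen. 1 to 7 mm (2.5 to 17 N) is a light press; over 8 mm (20 N) is ramming.
- roller_0: small solid steel roller, 12 mm across, 8 mm high, 10 g; origin at the centre of one flat face. It starts standing on the sieve's land and drops freely through any slot; lying in the bin its origin is less than 36 mm above the bin's underside.
- roller_1: small solid steel roller, 12 mm across, 8 mm high, 10 g; origin at the centre of one flat face. It starts standing on the sieve's land and drops freely through any slot; lying in the bin its origin is less than 36 mm above the bin's underside.
- roller_2: small solid steel roller, 12 mm across, 8 mm high, 10 g; origin at the centre of one flat face. It starts standing on the sieve's land and drops freely through any slot; lying in the bin its origin is less than 36 mm above the bin's underside.
- roller_3: small solid steel roller, 12 mm across, 8 mm high, 10 g; origin at the centre of one flat face. It starts standing on the sieve's land and drops freely through any slot; lying in the bin its origin is less than 36 mm above the bin's underside.
- roller_4: small solid steel roller, 12 mm across, 8 mm high, 10 g; origin at the centre of one flat face. It starts standing on the sieve's land and drops freely through any slot; lying in the bin its origin is less than 36 mm above the bin's underside.
- bush_big_0: large steel bush with a thick wall, 36 mm across, 36 mm high, 74 g, too big for the slots; origin at the centre of its underside. It starts upright on the bars at one end of the sieve, where it can slide.
- bush_big_1: large steel bush with a thick wall, 36 mm across, 36 mm high, 74 g, too big for the slots; origin at the centre of its underside. It starts upright on the bars at one end of the sieve, where it can slide.
- marker_pen: bystander: white pen with a blue cap, 135 mm long, 17 mm thick, lying on the desk to the left of the bin; origin at its middle, on the underside. Leave alone.
- oil_bottle: bystander: cream oil bottle with a red spout, 49 mm across, 176 mm high, standing on the desk to the left of the bin; origin at the centre of its underside. Leave alone.
- brass_drift: bystander: hexagonal brass drift, 135 mm long, 15 mm thick, lying on the desk to the right of the bin; origin at its middle, on the underside. Leave alone.
Not all that is in view belongs to the job. Leave any red look-alike of the bush_big_0 alone.

How it is judged (in metres and radians):
On the way, in this order (a step that is already met when the one before it is completed fails the run):
1. the sieve has been pushed at least 1 mm into the right buffer (value of joint buffer_right above 0.001 m), for 0.02 s.
2. the sieve has been pushed at least 1 mm into the left buffer after that (value of joint buffer_left above 0.001 m), for 0.02 s.
3. the sieve has been pushed at least 1 mm into the right buffer again (value of joint buffer_right above 0.001 m), for 0.02 s.
4. the sieve has been pushed at least 1 mm into the left buffer again (value of joint buffer_left above 0.001 m), for 0.02 s.
At the end, for the whole second after the job is handed in: all five rollers lie in the catch bin, below the sieve; both bushes are inside the sieve; the sieve stands level (within 3.4 degrees) on its runners at its normal height (from 4 mm below to 6 mm above) and at rest (x of roller_0 in the frame of catch_bin between -0.046 and 0.046 m and y of roller_0 in the frame of catch_bin between -0.122 and 0.122 m and z of roller_0 in the frame of catch_bin between -0.002 and 0.036 m and x of roller_1 in the frame of catch_bin between -0.046 and 0.046 m and y of roller_1 in the frame of catch_bin between -0.122 and 0.122 m and z of roller_1 in the frame of catch_bin between -0.002 and 0.036 m and x of roller_2 in the frame of catch_bin between -0.046 and 0.046 m and y of roller_2 in the frame of catch_bin between -0.122 and 0.122 m and z of roller_2 in the frame of catch_bin between -0.002 and 0.036 m and x of roller_3 in the frame of catch_bin between -0.046 and 0.046 m and y of roller_3 in the frame of catch_bin between -0.122 and 0.122 m and z of roller_3 in the frame of catch_bin between -0.002 and 0.036 m and x of roller_4 in the frame of catch_bin between -0.046 and 0.046 m and y of roller_4 in the frame of catch_bin between -0.122 and 0.122 m and z of roller_4 in the frame of catch_bin between -0.002 and 0.036 m and x of bush_big_0 in the frame of sieve between -0.038 and 0.038 m and y of bush_big_0 in the frame of sieve between -0.071 and 0.071 m and z of bush_big_0 in the frame of sieve between -0.004 and 0.05 m and x of bush_big_1 in the frame of sieve between -0.038 and 0.038 m and y of bush_big_1 in the frame of sieve between -0.071 and 0.071 m and z of bush_big_1 in the frame of sieve between -0.004 and 0.05 m and x of sieve in the frame of catch_bin between -0.004 and 0.004 m and y of sieve in the frame of catch_bin between -0.045 and 0.045 m and z of sieve in the frame of catch_bin between 0.036 and 0.046 m and angle between sieve's own z axis and vertical below 0.06 rad and linear speed of sieve below 0.02 m/s); the robot touches nothing.
It fails at once if a buffer is rammed (pressed in more than 8 mm, 20 N) (value of joint any of buffer_left, buffer_right above 0.008 m).
It fails at once if the sieve is pressed or jammed hard onto its runners and guides (over 40 N) (contact force between sieve and catch_bin above 40 N).
It fails at once if the sieve is lifted more than 12 mm off its runners or tipped by more than 11 degrees (z of sieve in the frame of catch_bin above 0.052 m or angle between sieve's own z axis and vertical above 0.2 rad).
It fails at once if the pen, the oil bottle or the brass drift is moved by more than 30 mm (distance of any of marker_pen, oil_bottle, brass_drift from where it was at the start of the episode above 0.03 m).
It also fails if it takes over 35 s, if anything falls off the work surface, if the arm or the gripper's body presses on something with over 40 N, if the wrist force passes 120 N, or if a joint passes its speed limit or range.

### The arm

A 6-joint arm with a two-finger parallel gripper is mounted at the origin on a cart in front of the work surface, level with it; the furniture and walls round the work are solid. World frame = base frame: x ahead of the robot, y to its left, z up, the work surface at z = 0. Lengths are in m, angles in degrees, forces in N, time in s.
With the tool pointing down it reaches from about 0.25 to 0.725 m from the base axis. Payload 9.7 kg.
Tool frame: the origin (TCP) lies at the very end of the fingers, on their centre line; the grasp point (between the pads) lies 19 mm behind it (bot.grip_point_offset is the z of the grasp point in the tool frame, in m); z points along the fingers, x is the direction in which the jaws open and shut, and the axes are right-handed (so a half turn about z gives the same grasp; the last joint's range is limited). The gripper opens to 85 mm and grips with 20 to 120 N. Pads are 22 mm wide; open, the fingers measure 114 mm over their backs; the gripper's body (76 mm by 85 mm) begins 54 mm behind the grasp point. The pads swing forward as they close: fully open they stand 13 mm farther back than shut.
Start: joints at [-72.021, 4.979, 10.078, 95.1, 0, 90], TCP at [0.17, -0.523, 0.231] pointing down, gripper open.
Joint ranges: [-179.16, 179.16], [-48.56, 103.87], [-65.8, 70.77], [-126.05, 130.52], [-82.76, 87.17], [-180, 180]. Speed limits (degrees/s): [127.2, 127.2, 147.25, 180, 180, 180].

### API

Orientations are given as [roll, pitch, yaw] about the fixed x, y, z axes, in that order (R = Rz(yaw) Ry(pitch) Rx(roll)).
In Python, from workcell import get_obs, viewer, job_done, bot gives the robot as it stands.
- The arm moves only by the shell command python3 -m handwheel 'ROWS' [FORCE]. ROWS is JSON, a list of rows, each a list of 5 numbers: the closure, from 0 (fully open) to 1 (shut), then the shift along the world's x, y, z in m, then the turn about the world's z in degrees. A call has 1 to 5 rows; each row is the pose to reach, as a shift and turn from the pose measured when the call began; what a row does not reach only later rows make up. A row lasts 1/10 s, in which the tool goes at most 50 mm and 8.59 degrees, less where a joint would pass 70% of its speed; a pose out of reach is approached as far as the arm can. A call with a gripper value outside its range is refused whole. The fingers move at their own pace and stop on an object; FORCE is the grip in N (left out, the last holds). Time passes only in rows, so rows that repeat a pose let the fingers close. It gives the time, the measured TCP pose, the force and the opening at its end, in the units of the state.
- get_obs(): the state, without advancing time (a new reading comes with each control period).
- viewer.camera(name): name is "scene" or "top" or "wrist"; returns a dict with "color" (480x640x3 uint8, blue, green, red), "K" (3x3 intrinsics, pixels), "origin" and "orientation" of the camera in the world. Camera axes: x right, y down, z forward; pixel columns grow to the right and rows downward; lengths in m; the calibration is good to about 2 mm. A picture is of the moment at which its call begins. There is no depth.
- job_done(): hands the job in, once; it reports no verdict.
The state is a dict: "time": time; "q": joint angles; "qd": joint speeds; "joint_efforts": joint torques, N m; "ee_pos": TCP position; "tcp_rot": TCP orientation; "wrist_force": force on the tool from outside, world axes, zero at the start; "torque": the same for the moment, N m; "opening": finger opening in m.
Only numpy, scipy, OpenCV 4.12 (cv2) and the standard library are available. Lean on these libraries where they do the work, as an engineer would, in place of code of your own. Each camera call takes 0.05 s, during which the arm holds its last target.

## Working session

There is one attempt and no reset: what is moved stays moved. The work goes in short steps, Python scripts to look and compute and a shell command to move; the robot and the scene stay as the last step left them, time stands still between calls to the robot, and variables do not carry over. Pictures are saved under pics/ and viewed, and the job is handed in when it is done.

```bash
mkdir -p pics; ls; python3 - <<'E'
from workcell import get_obs, viewer, bot
import cv2
print(get_obs())
for n in("scene","top","wrist"):
    c=viewer.camera(n); cv2.imwrite(f"pics/{n}0.png",c["color"]); print(n,c["K"],c["origin"],c["orientation"])
E
```

```text
pics
{'time': 0.0, 'q': array([-7.20203593e+01,  5.00955776e+00,  1.00348981e+01,  9.50982569e+01,
        3.48449568e-04,  9.00001466e+01]), 'qd': array([-0.02978639, -0.00942687, -0.00446765, -0.05203994, -0.02224273,
       -0.06786125]), 'joint_efforts': array([-1.13256135e-04, -5.20381165e+01,  4.64806831e+01,  1.60742638e-02,
       -3.34529989e-05, -1.52280808e-05]), 'ee_pos': array([ 0.16970755, -0.52293273,  0.23060183]), 'tcp_rot': array([-1.79999652e+02,  7.29165761e-02, -7.20205059e+01]), 'wrist_force': array([0.26841894, 0.43441073, 0.26214194]), 'torque': array([ 0.00848189, -0.01880461,  0.0547202 ]), 'opening': 0.08522560261855462}
scene [[621.56532477   0.         318.96906386]
 [  0.         621.56532477 240.78291017]
 [  0.           0.           1.        ]] [0.07729324 0.5644696  1.13047616] [-1.40661739e+02 -6.78668370e-02 -1.52939154e+02]
top [[515.78106629   0.         319.03197514]
 [  0.         515.78106629 247.71232142]
 [  0.           0.           1.        ]] [ 0.37894518 -0.22089392  1.54515648] [-176.23792279    0.7885899   -88.72126037]
wrist [[428.13654477   0.         320.93363527]
 [  0.         428.13654477 241.19658094]
 [  0.           0.           1.        ]] [ 0.24488681 -0.50103212  0.3746997 ] [ 1.62355473e+02  7.48949367e-02 -7.20762230e+01]
```

View pics/scene0.png

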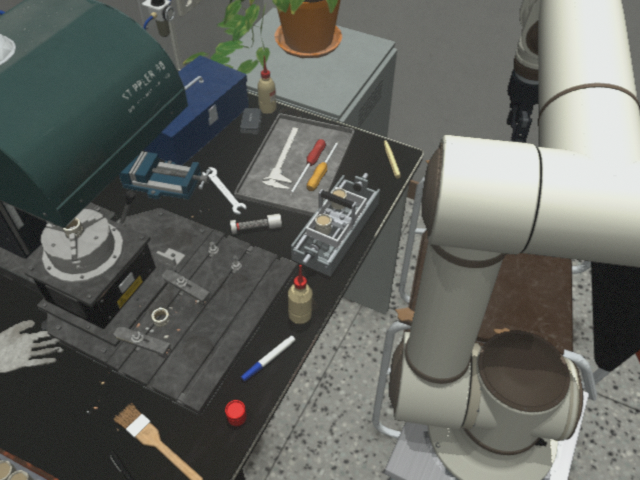

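View pics/top0.png

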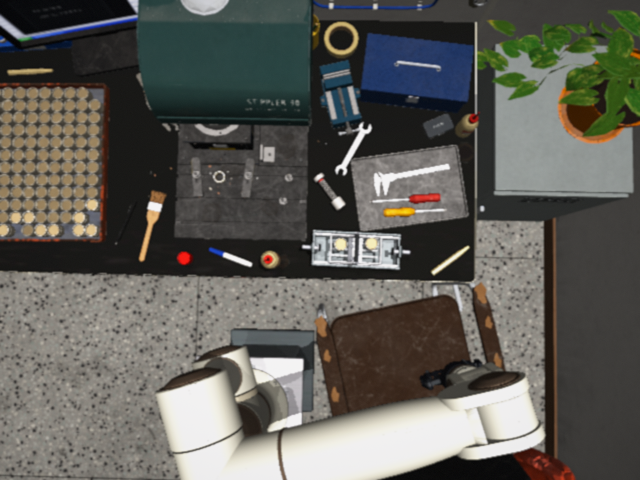

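View pics/wrist0.png

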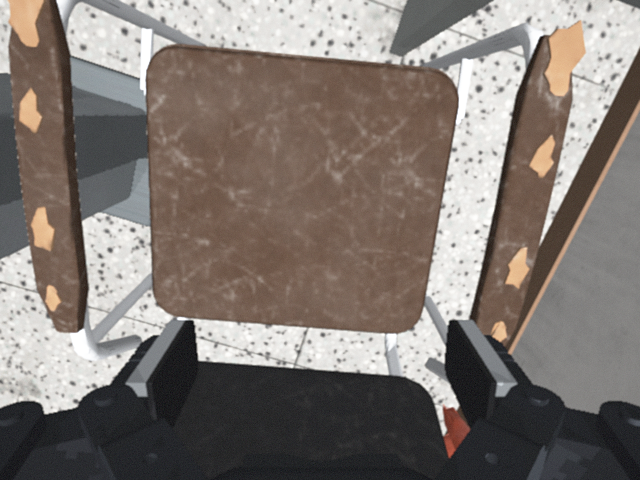

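The top view shows the bin about (312–403, 231–269), with the bottle at (269,260), pen at (230,257) and drift at (450,260). I'll zoom in on it next.

```bash
cat > h.py <<'E'
import numpy as np, cv2
from scipy.spatial.transform import Rotation as R
def ray(c,u,v):
    d=R.from_euler('xyz',c["orientation"],degrees=True).as_matrix()@np.linalg.inv(c["K"])@np.array([u,v,1.])
    return np.array(c["origin"]),d
def plane(c,u,v,z):
    o,d=ray(c,u,v); return o+d*(z-o[2])/d[2]
def proj(c,p):
    M=R.from_euler('xyz',c["orientation"],degrees=True).as_matrix()
    q=c["K"]@(M.T@(np.array(p)-c["origin"])); return q[:2]/q[2]
def two(a,ua,b,ub):
    o1,d1=ray(a,*ua);o2,d2=ray(b,*ub)
    A=np.stack([d1,-d2],1);s=np.linalg.lstsq(A,o2-o1,rcond=None)[0]
    p,q=o1+d1*s[0],o2+d2*s[1];return (p+q)/2,np.linalg.norm(p-q)
E
python3 - <<'E'
from h import *
from workcell import viewer
t=viewer.camera("top");s=viewer.camera("scene")
for (u,v) in [(312,231),(403,269),(357,250),(269,260),(450,260)]: print(u,v,plane(t,u,v,0.06))
cv2.imwrite("pics/t1.png",cv2.resize(t["color"][215:285,300:412],None,fx=7,fy=7,interpolation=2))
cv2.imwrite("pics/s1.png",cv2.resize(s["color"][165:280,285:390],None,fx=5,fy=5,interpolation=2))
E
```

```text
312 231 [ 0.52412994 -0.1768579   0.06      ]
403 269 [ 0.42004588 -0.44074148  0.06      ]
357 250 [ 0.47186786 -0.3078398   0.06      ]
269 260 [ 0.43751852 -0.05473402  0.06      ]
450 260 [ 0.44883353 -0.57507329  0.06      ]
```

View pics/t1.png

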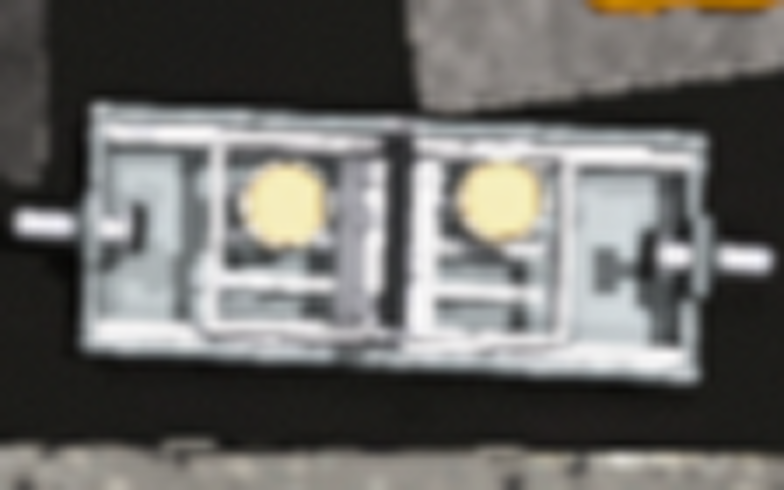

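View pics/s1.png

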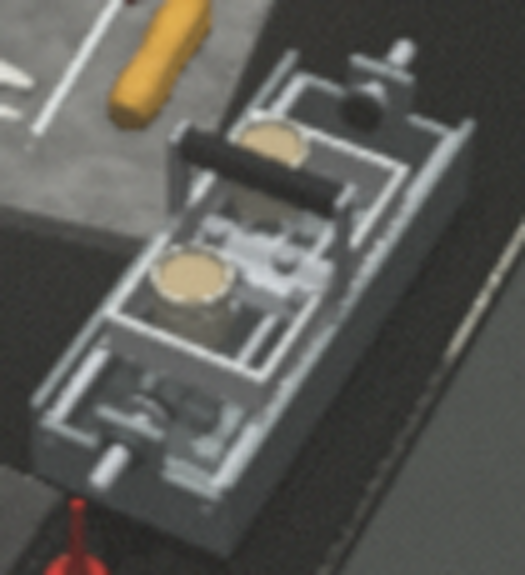

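The crops show the bin rim corners at crop px (95,103), (707,135), (697,380) and (85,352). The black bar runs from (398,135) to (392,345), with a bush on each side of it.

```bash
python3 - <<'E'
from h import *
from workcell import viewer
t=viewer.camera("top");s=viewer.camera("scene")
f=lambda a,b:(300+(a+.5)/7-.5,215+(b+.5)/7-.5)
g=lambda a,b:(285+(a+.5)/5-.5,165+(b+.5)/5-.5)
C=[plane(t,*f(a,b),.052)[:2] for a,b in [(95,103),(707,135),(697,380),(85,352)]]
print(np.round(C,4),"c",np.mean(C,0)); 
d=(C[0]+C[3]-C[1]-C[2])/2; print("len",np.linalg.norm(d),"yaw",np.degrees(np.arctan2(-d[0],d[1])))
d=(C[0]+C[1]-C[2]-C[3])/2;print("wid",np.linalg.norm(d),np.degrees(np.arctan2(d[1],d[0])))
for a,b in [((398,135),(185,140)),((392,345),(340,200))]:
    print(plane(t,*f(*a),.118), two(t,f(*a),s,g(*b)))
# bar mask in top by threshold
im=t["color"].astype(int).sum(2); 
sub=im[230:268,350:364]; print(sub[6:32])
print("sieve walls");
for p in [(213,140),(205,330),(570,155),(560,340)]: print(plane(t,*f(*p),.066))
print("buffer faces", plane(t,*f(145,227),.055),plane(t,*f(640,258),.055), plane(t,*f(600,270),.055))
E
```

```text
[[ 0.53   -0.1798]
 [ 0.522  -0.4337]
 [ 0.4204 -0.4308]
 [ 0.4265 -0.1781]] c [ 0.47471532 -0.3056072 ]
len 0.25340390530108226 yaw -1.5867279979503477
wid 0.10256259148817681 -1.2993854654394357
[ 0.51308406 -0.30207507  0.118     ] (array([ 0.5126219 , -0.30225273,  0.11813825]), np.float64(0.00096990175940555))
[ 0.42977564 -0.30117049  0.118     ] (array([ 0.43180342, -0.30022702,  0.11998629]), np.float64(0.004514333225907823))
[[441 429 418 370 267 158 134 149 199 387 532 575 609 644]
 [357 338 337 359 321 202 150 149 174 315 450 496 505 501]
 [424 417 470 563 533 318 168 154 235 462 634 669 591 417]
 [461 465 535 634 593 332 157 164 300 568 707 716 644 427]
 [465 455 518 620 573 309 152 170 322 591 704 710 664 459]
 [482 447 494 589 533 288 155 173 316 584 701 707 638 394]
 [501 509 613 690 591 305 161 178 321 602 723 724 638 388]
 [504 531 652 718 624 325 162 176 324 612 731 728 645 455]
 [485 499 590 682 604 323 162 179 329 620 727 705 558 394]
 [484 498 542 632 574 299 154 193 364 635 726 692 495 324]
 [479 494 524 601 542 276 153 198 378 644 728 703 524 314]
 [469 466 532
[... 463 characters left out ...]
5 532 648 667 482 225 161 227 447 658 720 717 684 645]
 [474 503 591 583 393 192 159 264 537 711 734 724 704 699]
 [479 500 510 440 257 153 161 279 567 723 732 691 567 514]
 [473 498 478 371 207 147 163 286 577 724 730 659 441 331]
 [434 470 484 397 225 150 162 293 592 729 733 682 509 421]
 [386 427 520 473 259 150 165 297 597 730 732 693 565 497]
 [441 491 557 512 368 267 255 354 591 718 729 700 626 590]]
sieve walls
[ 0.51430889 -0.22908712  0.066     ]
[ 0.43610166 -0.22744547  0.066     ]
[ 0.5112146  -0.37570498  0.066     ]
[ 0.43517342 -0.3727183   0.066     ]
buffer faces [ 0.47860223 -0.20178506  0.055     ] [ 0.47015391 -0.40630811  0.055     ] [ 0.46483966 -0.38990159  0.055     ]
```

Bin centre is (0.475,−0.306), yaw −1.6°, and the measured length and width match the given sizes. The bar's middle is at about (0.472,−0.3015). Next I'll move over the bar.

```bash
python3 -m handwheel '[[0,0.03,0.022,0,-4],[0,0.07,0.05,0,-8],[0,0.11,0.08,0,-12],[0,0.15,0.11,0,-16],[0,0.19,0.14,0,-19.6]]' 40; python3 -m handwheel '[[0,0.04,0.03,0,0],[0,0.08,0.06,0,0],[0,0.105,0.078,0,0],[0,0.112,0.081,0,0],[0,0.112,0.081,0,0]]'
python3 - <<'E'
from workcell import get_obs, viewer
import cv2
o=get_obs();print(o["ee_pos"],o["tcp_rot"],o["wrist_force"])
c=viewer.camera("wrist"); cv2.imwrite("pics/w1.png",c["color"]);print(c["origin"],c["orientation"])
E
```

```text
time: 0.85
ee_pos: [0.361, -0.3817, 0.2313]
tcp_rot: [-180.0, -0.0, -91.8]
wrist_force: [1.3, -1.1, -0.0]
opening: 0.0857
time: 1.35
ee_pos: [0.4737, -0.3001, 0.2309]
tcp_rot: [180.0, 0.0, -91.7]
wrist_force: [-0.5, -0.3, 0.8]
opening: 0.0853
[ 0.47367926 -0.30009994  0.23088533] [ 1.79983675e+02  1.02080579e-02 -9.16882024e+01] [-0.47999509 -0.26966225  0.79337211]
[ 0.55260622 -0.30426807  0.37490614] [ 1.62338276e+02  1.32247060e-02 -9.17426507e+01]
```

View pics/w1.png

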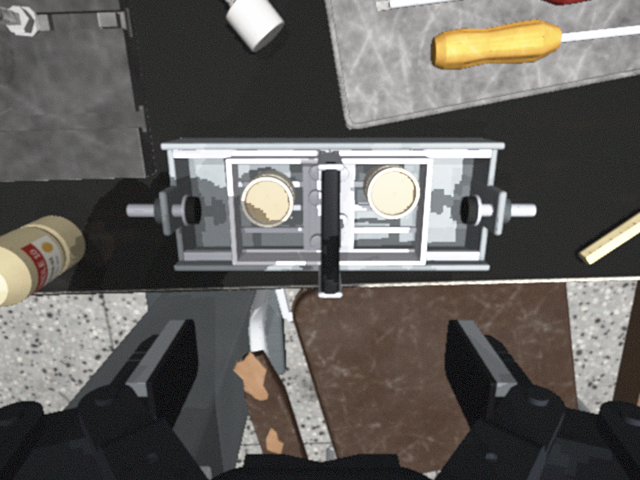

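The wrist view shows the bar from (330,168) to (331,292). The sieve's end walls are at u≈229 and u≈430, and the buffer faces at (202,210) left and (460,210) right.

```bash
python3 - <<'E'
from h import *
from workcell import viewer
c=viewer.camera("wrist")
cv2.imwrite("pics/w2.png",cv2.resize(c["color"][130:305,120:540],None,fx=1.9,fy=1.9,interpolation=2))
ax=np.array([np.sin(np.radians(1.6)),np.cos(np.radians(1.6))]);bc=np.array([.4747,-.3056])
for n,u,v,z in [("bar",330.5,172,.118),("bar",331,288,.118),("wallL top out",229,210,.066),("wallR top out",430,210,.066),("wallL",229,165,.066),("wallR",427,165,.066),("bufL",202,210,.055),("bufR",460,210,.055),("rimL",172,145,.052),("rimR",503,145,.052),("rimL",177,268,.052),("rimR",489,268,.052)]:
    p=plane(c,u,v,z);print(n,p,"along",(p[:2]-bc)@ax)
E
```

```text
bar [ 0.51327157 -0.30954143  0.118     ] along -0.002862909829271942
bar [ 0.43768978 -0.30798113  0.118     ] along -0.0034135835431154875
wallL top out [ 0.47979163 -0.23463161  0.066     ] along 0.07108288350637246
wallR top out [ 0.47507039 -0.38338861  0.066     ] along -0.07774794300721578
wallL [ 0.51280063 -0.23783696  0.066     ] along 0.06880045248798095
wallR [ 0.50829643 -0.37973222  0.066     ] along -0.0731652526640993
bufL [ 0.47788659 -0.21143184  0.055     ] along 0.09422041731175379
bufR [ 0.47161081 -0.4091691   0.055     ] along -0.10361497469060774
rimL [ 0.52701528 -0.19410758  0.052     ] along 0.11290967440489443
rimR [ 0.51925323 -0.43861818  0.052     ] along -0.13172231726967065
rimL [ 0.42991549 -0.18478687  0.052     ] along 0.11951556784535214
rimR [ 0.42191966 -0.43677617  0.052     ] along -0.13259874097858265
```

View pics/w2.png

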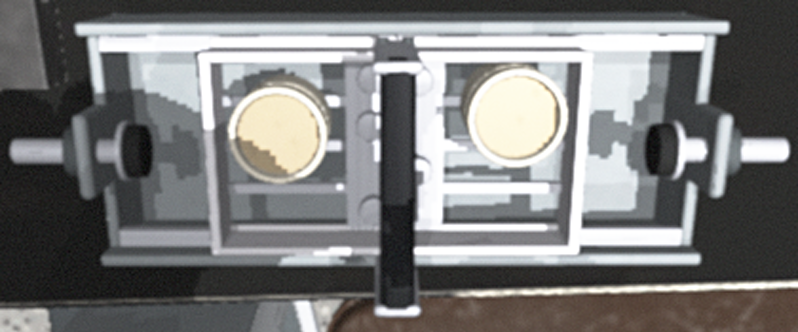

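The wrist view puts the bar near y=−0.3065, while top and scene give −0.3015. That is 5 mm apart, which is small next to the 85 mm opening, so I'll aim for −0.305. Yaw agrees at about −1.7°. Descending.

```bash
python3 -m handwheel '[[0,0,-0.003,-0.04,0],[0,0,-0.005,-0.08,0],[0,0,-0.005,-0.11,0],[0,0,-0.005,-0.13,0],[0,0,-0.005,-0.138,0]]' 25; python3 - <<'E'
from workcell import get_obs, viewer
import cv2
o=get_obs();print(o["ee_pos"],o["tcp_rot"],o["wrist_force"])
for n in ("wrist","scene"):
    c=viewer.camera(n)["color"]
    if n=="scene": c=cv2.resize(c[120:290,260:430],None,fx=3.4,fy=3.4)
    cv2.imwrite(f"pics/{n}3.png",c)
E
```

```text
time: 1.95
ee_pos: [0.4703, -0.3068, 0.0912]
tcp_rot: [179.8, 0.1, -91.9]
wrist_force: [0.7, -0.2, -0.1]
opening: 0.0855
[ 0.47029767 -0.30681188  0.09116066] [ 1.79845639e+02  7.10002914e-02 -9.19492796e+01] [ 0.69538783 -0.16310776 -0.0776629 ]
```

View pics/wrist3.png

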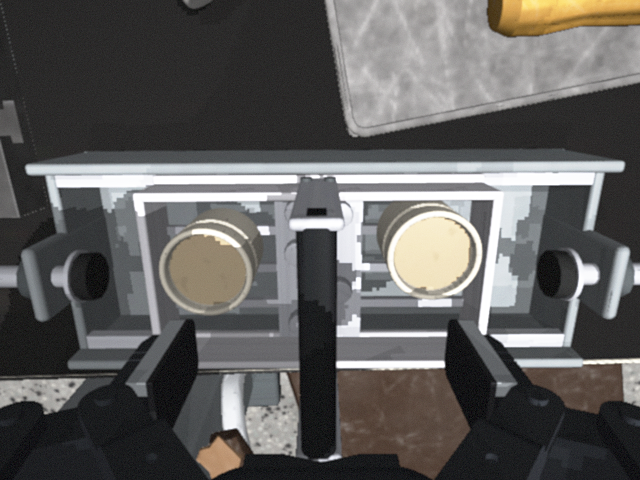

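View pics/scene3.png

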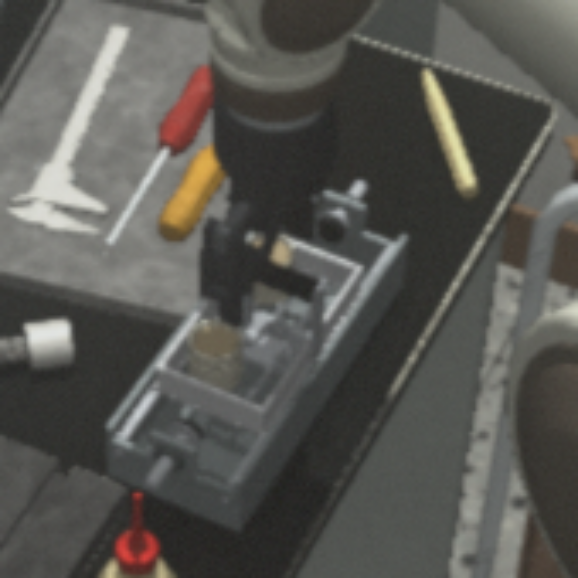

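The jaws straddle the bar. The bar is at u≈316 and the finger centre at 322, so the bar is about 2 mm further left; its middle is also slightly ahead. I'll adjust for both and close gently.

```bash
python3 -m handwheel '[[0,0.003,0.002,0.001,0.2],[0.4,0.003,0.002,0.001,0.2],[0.7,0.003,0.002,0.001,0.2],[0.8,0.003,0.002,0.001,0.2],[0.9,0.003,0.002,0.001,0.2]]' 25; python3 -m handwheel '[[1,0,0,0,0],[1,0,0,0,0],[1,0,0,0,0],[1,0,0,0,0]]' 25; python3 - <<'E'
from workcell import get_obs, viewer
import cv2
o=get_obs();print(o["ee_pos"],o["tcp_rot"],o["wrist_force"],o["torque"])
c=viewer.camera("wrist")["color"]
cv2.imwrite("pics/w4.png",c)
E
```

```text
time: 2.55
ee_pos: [0.4744, -0.3048, 0.094]
tcp_rot: [179.9, 0.0, -91.7]
wrist_force: [0.8, 0.8, 0.3]
opening: 0.0282
time: 2.95
ee_pos: [0.4744, -0.3048, 0.0942]
tcp_rot: [180.0, 0.0, -91.7]
wrist_force: [0.1, 0.5, 2.7]
opening: 0.0116
[ 0.47444927 -0.30483507  0.09419035] [ 1.79963584e+02  1.23408494e-02 -9.17055299e+01] [0.08991021 0.48293044 2.73146744] [0.06488036 0.03909273 0.0467953 ]
```

View pics/w4.png

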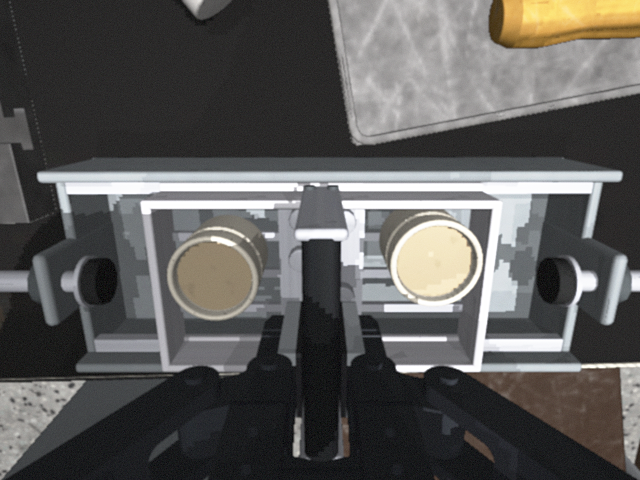

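The grip reads 11.6 mm, as expected for the 12 mm bar, and wrist Fz is small at 2.7 N. Now I'll feel slowly to the right.

```bash
python3 -m handwheel '[[1,-0.0001,-0.005,0,0],[1,-0.0003,-0.010,0,0],[1,-0.0004,-0.014,0,0],[1,-0.0005,-0.018,0,0],[1,-0.0005,-0.018,0,0]]'; python3 - <<'E'
from h import *
from workcell import viewer
c=viewer.camera("wrist"); cv2.imwrite("pics/w5.png",c["color"])
E
```

```text
time: 3.5
ee_pos: [0.4739, -0.3237, 0.0942]
tcp_rot: [180.0, -0.0, -91.7]
wrist_force: [-0.4, -0.2, 1.2]
opening: 0.0119
```

View pics/w5.png

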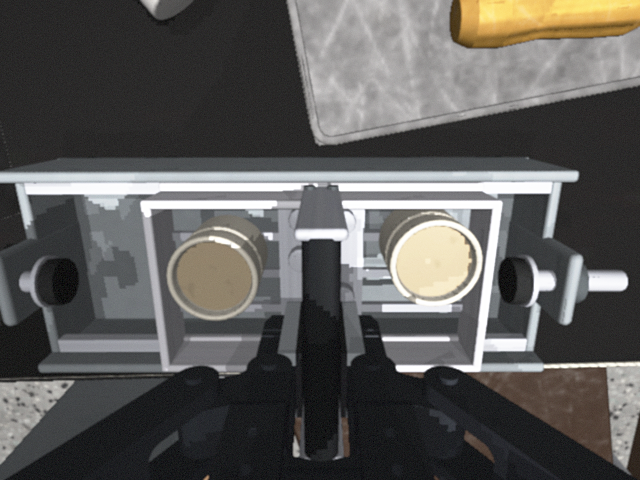

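The sieve rode along and the buffer face is now at u≈500 against the wall at ≈490, so about 5 mm to go. I'll creep forward.

```bash
python3 -m handwheel '[[1,0,-0.002,0,0],[1,-0.0001,-0.004,0,0],[1,-0.0001,-0.004,0,0]]'; python3 -m handwheel '[[1,0,-0.001,0,0],[1,-0.0001,-0.002,0,0],[1,-0.0001,-0.002,0,0]]'
```

```text
time: 3.85
ee_pos: [0.4738, -0.3277, 0.0942]
tcp_rot: [180.0, -0.0, -91.7]
wrist_force: [0.5, -0.2, 0.6]
opening: 0.0115
time: 4.15
ee_pos: [0.4737, -0.3298, 0.0942]
tcp_rot: [180.0, -0.0, -91.8]
wrist_force: [0.2, 0.0, 2.3]
opening: 0.0114
```

```bash
python3 -m handwheel '[[1,0,-0.001,0,0],[1,-0.0001,-0.002,0,0],[1,-0.0001,-0.002,0,0]]'; python3 -m handwheel '[[1,0,-0.001,0,0],[1,-0.0001,-0.002,0,0],[1,-0.0001,-0.002,0,0]]'
```

```text
time: 4.45
ee_pos: [0.4736, -0.3319, 0.0942]
tcp_rot: [180.0, -0.0, -91.8]
wrist_force: [-0.2, 0.2, 1.8]
opening: 0.0117
time: 4.75
ee_pos: [0.4735, -0.3341, 0.0942]
tcp_rot: [180.0, -0.1, -91.8]
wrist_force: [0.6, -0.9, 1.8]
opening: 0.0115
```

```bash
python3 -m handwheel '[[1,0,-0.001,0,0],[1,0,-0.0015,0,0],[1,0,-0.0015,0,0]]'; python3 - <<'E'
from h import *
from workcell import viewer
c=viewer.camera("wrist"); cv2.imwrite("pics/w6.png",cv2.resize(c["color"][170:390,420:640],None,fx=2.7,fy=2.7))
E
```

```text
time: 5.05
ee_pos: [0.4735, -0.3357, 0.0942]
tcp_rot: [180.0, -0.1, -91.8]
wrist_force: [-0.2, 0.4, 2.0]
opening: 0.0113
```

View pics/w6.png

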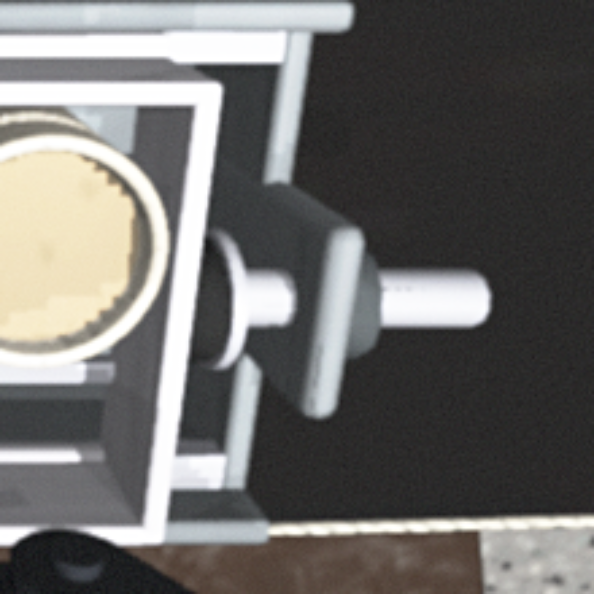

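The plunger face is just behind the wall and contact is close. Continuing.

```bash
python3 -m handwheel '[[1,0,-0.0015,0,0],[1,0,-0.0015,0,0],[1,0,-0.0015,0,0]]';python3 -m handwheel '[[1,0,-0.0015,0,0],[1,0,-0.0015,0,0],[1,0,-0.0015,0,0]]'
```

```text
time: 5.4
ee_pos: [0.4735, -0.3371, 0.0942]
tcp_rot: [180.0, -0.0, -91.8]
wrist_force: [0.2, 2.9, 2.8]
opening: 0.0115
time: 5.7
ee_pos: [0.4734, -0.3381, 0.0942]
tcp_rot: [180.0, 0.0, -91.7]
wrist_force: [-0.9, 5.0, 3.4]
opening: 0.0111
```

Right contact is at TCP y≈−0.336, giving 5 N (≈2 mm) at −0.338. I'll press a touch more, then go left and feel.

```bash
python3 -m handwheel '[[1,0,-0.0012,0,0],[1,0,-0.0012,0,0]]';python3 -m handwheel '[[1,0.0003,0.012,0,0],[1,0.0007,0.026,0,0],[1,0.0011,0.040,0,0],[1,0.0013,0.048,0,0],[1,0.0013,0.050,0,0]]'; python3 - <<'E'
from h import *
from workcell import viewer
c=viewer.camera("wrist"); cv2.imwrite("pics/w7.png",c["color"])
E
```

```text
time: 5.9
ee_pos: [0.4734, -0.3385, 0.0942]
tcp_rot: [179.9, 0.1, -91.7]
wrist_force: [0.2, 7.3, 4.5]
opening: 0.0115
time: 6.4
ee_pos: [0.4747, -0.2872, 0.0942]
tcp_rot: [179.9, 0.1, -91.6]
wrist_force: [0.4, -1.3, -0.9]
opening: 0.0112
```

View pics/w7.png

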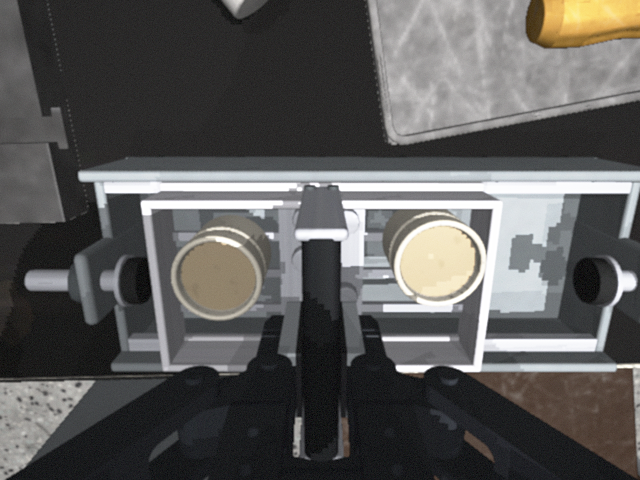

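Left face edge is at u=151. By symmetry with the right it should touch at u≈169, i.e. about 9 mm on, at y≈−0.278.

```bash
python3 -m handwheel '[[1,0.0001,0.004,0,0],[1,0.0002,0.007,0,0],[1,0.0002,0.007,0,0]]';python3 -m handwheel '[[1,0,0.0015,0,0],[1,0,0.002,0,0],[1,0,0.002,0,0]]';python3 -m handwheel '[[1,0,0.0015,0,0],[1,0,0.0015,0,0],[1,0,0.0015,0,0]]'
```

```text
time: 6.75
ee_pos: [0.475, -0.2802, 0.0942]
tcp_rot: [179.9, 0.1, -91.6]
wrist_force: [0.0, 1.8, 1.7]
opening: 0.0119
time: 7.05
ee_pos: [0.475, -0.2785, 0.0942]
tcp_rot: [179.9, 0.1, -91.7]
wrist_force: [0.7, -2.6, 1.0]
opening: 0.0113
time: 7.35
ee_pos: [0.475, -0.2774, 0.0942]
tcp_rot: [179.9, 0.1, -91.7]
wrist_force: [0.1, -4.6, -0.0]
opening: 0.0115
```

Left contact is at y≈−0.279, so the press targets are −0.276 on the left and −0.340 on the right (≈3–4 mm). I'll press left once more, then start the brisk strokes.

```bash
python3 -m handwheel '[[1,0,0.0012,0,0],[1,0,0.0012,0,0]]' 40;python3 -m handwheel '[[1,-0.0012,-0.043,0,0],[1,-0.0015,-0.055,0,0],[1,-0.0017,-0.0610,0,0],[1,-0.0017,-0.0625,0,0],[1,-0.0017,-0.0625,0,0]]'; python3 - <<'E'
from h import *
from workcell import viewer
c=viewer.camera("wrist"); cv2.imwrite("pics/w8.png",c["color"])
E
```

```text
time: 7.55
ee_pos: [0.475, -0.2767, 0.0942]
tcp_rot: [180.0, -0.0, -91.7]
wrist_force: [-0.1, -5.8, 0.6]
opening: 0.0111
time: 8.05
ee_pos: [0.4733, -0.3379, 0.0943]
tcp_rot: [179.9, 0.1, -91.7]
wrist_force: [-1.8, 4.3, 3.9]
opening: 0.0111
```

View pics/w8.png

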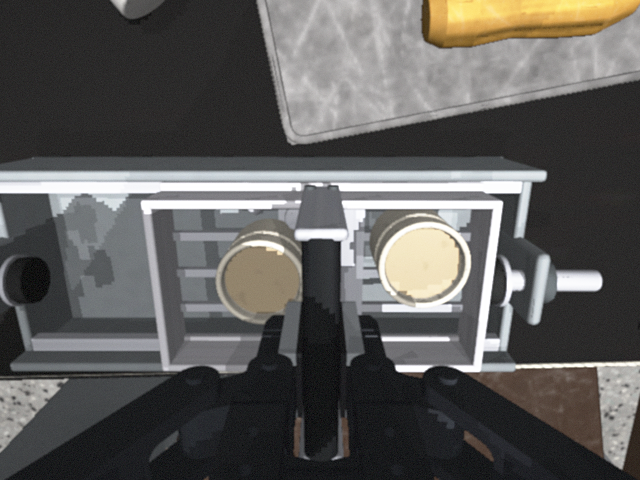

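The bushes have slipped and the press was light at about 4 N. I'll keep shaking.

```bash
python3 -m handwheel '[[1,0.0013,0.047,0,0],[1,0.0016,0.056,0,0],[1,0.0017,0.0610,0,0],[1,0.0017,0.0622,0,0]]'; python3 -m handwheel '[[1,-0.0013,-0.047,0,0],[1,-0.0015,-0.056,0,0],[1,-0.0017,-0.0612,0,0],[1,-0.0017,-0.0625,0,0]]'; python3 -m handwheel '[[1,0.0013,0.047,0,0],[1,0.0016,0.056,0,0],[1,0.0017,0.0610,0,0],[1,0.0017,0.0622,0,0]]';python3 - <<'E'
from h import *
from workcell import viewer
c=viewer.camera("wrist"); cv2.imwrite("pics/w9.png",c["color"])
c=viewer.camera("scene"); cv2.imwrite("pics/s9.png",cv2.resize(c["color"][165:280,285:390],None,fx=5,fy=5,interpolation=2))
E
```

```text
time: 8.5
ee_pos: [0.4748, -0.2761, 0.0943]
tcp_rot: [179.9, -0.0, -91.6]
wrist_force: [-1.6, -7.9, -0.5]
opening: 0.0109
time: 8.9
ee_pos: [0.473, -0.3381, 0.0942]
tcp_rot: [179.9, 0.1, -91.7]
wrist_force: [0.2, 7.1, 4.1]
opening: 0.0112
time: 9.3
ee_pos: [0.4747, -0.2765, 0.0944]
tcp_rot: [179.9, -0.1, -91.6]
wrist_force: [-2.7, -7.1, 0.2]
opening: 0.0112
```

View pics/w9.png

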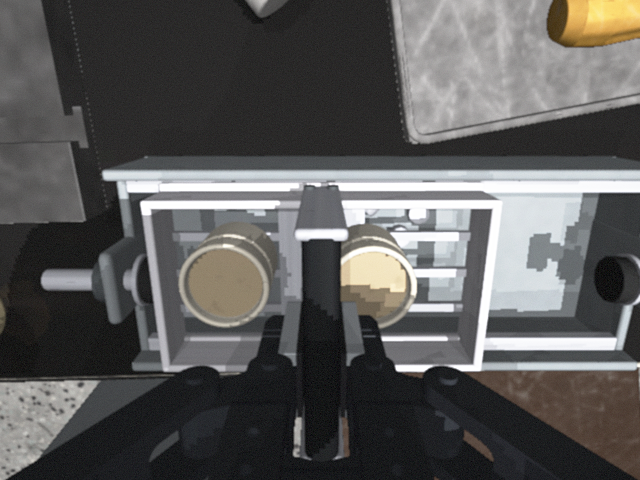

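View pics/s9.png

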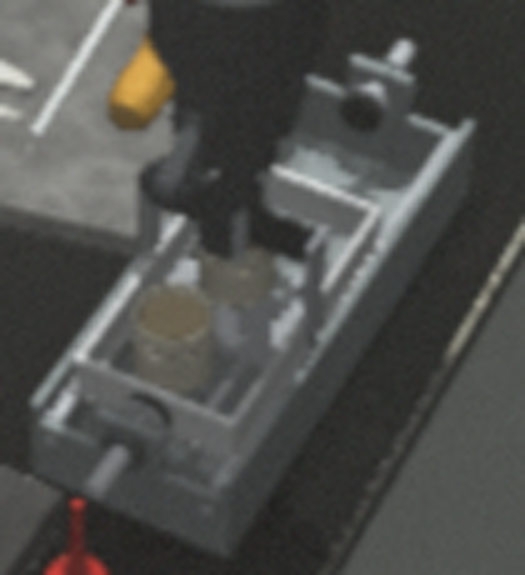

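The strokes press 3 mm or so on each side, and at least one roller shows through a slot near (415,213). More strokes.

```bash

python3 -m handwheel '[[1,-0.0010,-0.048,0,0],[1,-0.0013,-0.056,0,0],[1,-0.0014,-0.0612,0,0],[1,-0.0014,-0.0625,0,0]]'; python3 -m handwheel '[[1,0.0013,0.048,0,0],[1,0.0016,0.056,0,0],[1,0.0017,0.0610,0,0],[1,0.0017,0.0622,0,0]]'
python3 -m handwheel '[[1,-0.0012,-0.048,0,0],[1,-0.0015,-0.056,0,0],[1,-0.0016,-0.0612,0,0],[1,-0.0016,-0.0625,0,0]]'; python3 -m handwheel '[[1,0.0013,0.048,0,0],[1,0.0016,0.056,0,0],[1,0.0017,0.0610,0,0],[1,0.0017,0.0622,0,0]]'
python3 - <<'E'
from h import *
from workcell import viewer
c=viewer.camera("wrist"); cv2.imwrite("pics/w10.png",cv2.resize(c["color"][150:400,120:520],None,fx=2,fy=2,interpolation=2))
E
```

```text
time: 9.8
ee_pos: [0.4731, -0.3388, 0.0942]
tcp_rot: [179.9, 0.1, -91.7]
wrist_force: [0.4, 9.4, 4.1]
opening: 0.0111
time: 10.2
ee_pos: [0.4748, -0.277, 0.0942]
tcp_rot: [179.9, -0.1, -91.7]
wrist_force: [-1.8, -5.8, 0.1]
opening: 0.0111
time: 10.6
ee_pos: [0.4731, -0.3391, 0.0942]
tcp_rot: [179.9, 0.1, -91.7]
wrist_force: [0.9, 7.9, 4.8]
opening: 0.0114
time: 11.0
ee_pos: [0.4748, -0.2773, 0.0943]
tcp_rot: [179.9, 0.0, -91.7]
wrist_force: [-0.6, -5.8, -0.6]
opening: 0.0114
```

View pics/w10.png

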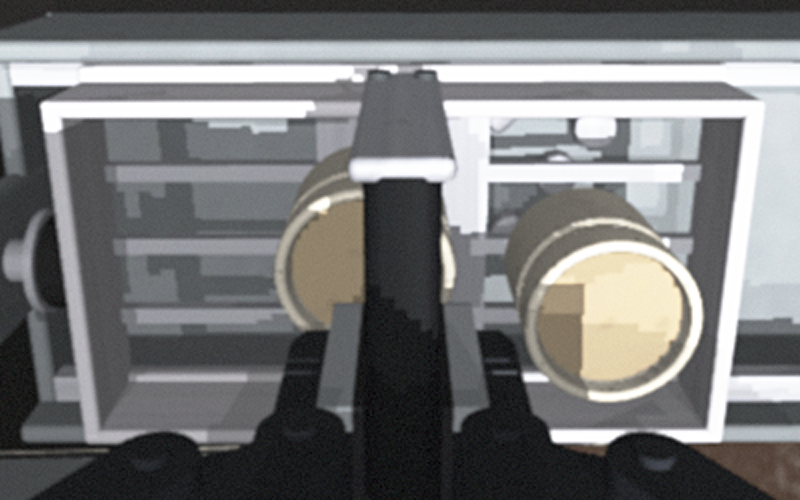

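Four rollers are visible lying in the bin, at crop px (595,130), (500,125), (558,158) and (503,220). I'll keep shaking for the fifth.

```bash

python3 -m handwheel '[[1,-0.0012,-0.048,0,0],[1,-0.0015,-0.056,0,0],[1,-0.0016,-0.0610,0,0],[1,-0.0016,-0.0622,0,0]]'; python3 -m handwheel '[[1,0.0013,0.048,0,0],[1,0.0016,0.057,0,0],[1,0.0017,0.0615,0,0],[1,0.0017,0.0630,0,0]]'
python3 -m handwheel '[[1,-0.0012,-0.048,0,0],[1,-0.0015,-0.056,0,0],[1,-0.0016,-0.0612,0,0],[1,-0.0016,-0.0625,0,0]]'
python3 - <<'E'
from h import *
from workcell import viewer
c=viewer.camera("wrist"); cv2.imwrite("pics/w11.png",cv2.resize(c["color"][150:400,120:520],None,fx=2,fy=2,interpolation=2))
E
```

```text
time: 11.45
ee_pos: [0.4732, -0.3391, 0.0942]
tcp_rot: [179.9, 0.2, -91.7]
wrist_force: [0.2, 9.3, 4.9]
opening: 0.0111
time: 11.85
ee_pos: [0.4748, -0.2769, 0.0943]
tcp_rot: [179.9, 0.1, -91.7]
wrist_force: [-1.6, -8.3, 0.6]
opening: 0.0116
time: 12.25
ee_pos: [0.4731, -0.339, 0.0942]
tcp_rot: [179.9, 0.3, -91.8]
wrist_force: [0.4, 8.7, 5.3]
opening: 0.0113
```

View pics/w11.png

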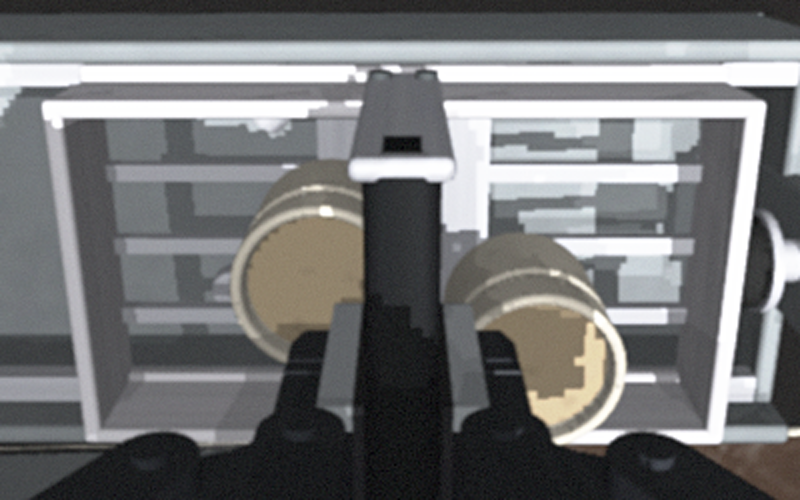

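No loose roller shows on the visible deck. I'll do some more strokes to be sure, finishing toward the middle.

```bash

python3 -m handwheel '[[1,0.0013,0.048,0,0],[1,0.0016,0.057,0,0],[1,0.0017,0.0610,0,0],[1,0.0017,0.0625,0,0]]'
python3 -m handwheel '[[1,-0.0012,-0.048,0,0],[1,-0.0015,-0.056,0,0],[1,-0.0016,-0.0610,0,0],[1,-0.0016,-0.0623,0,0]]'
python3 -m handwheel '[[1,0.0013,0.048,0,0],[1,0.0016,0.057,0,0],[1,0.0017,0.0610,0,0],[1,0.0017,0.0625,0,0]]'
python3 -m handwheel '[[1,-0.0012,-0.048,0,0],[1,-0.0015,-0.056,0,0],[1,-0.0016,-0.0610,0,0],[1,-0.0016,-0.0623,0,0]]'
python3 -m handwheel '[[1,0.0008,0.028,0,0],[1,0.0008,0.030,0,0],[1,0.0008,0.030,0,0]]'
python3 - <<'E'
from h import *
from workcell import viewer
c=viewer.camera("wrist"); cv2.imwrite("pics/w12.png",cv2.resize(c["color"][150:400,120:520],None,fx=2,fy=2,interpolation=2))
E
```

```text
time: 12.7
ee_pos: [0.4748, -0.277, 0.0942]
tcp_rot: [179.9, 0.2, -91.8]
wrist_force: [-2.5, -7.5, -0.5]
opening: 0.0109
time: 13.1
ee_pos: [0.4731, -0.339, 0.0943]
tcp_rot: [179.9, 0.3, -91.8]
wrist_force: [0.9, 8.6, 5.4]
opening: 0.0109
time: 13.5
ee_pos: [0.4748, -0.2772, 0.0943]
tcp_rot: [179.9, 0.2, -91.8]
wrist_force: [-1.7, -6.4, -0.9]
opening: 0.0113
time: 13.9
ee_pos: [0.4731, -0.339, 0.0943]
tcp_rot: [179.9, 0.4, -91.8]
wrist_force: [0.7, 8.6, 5.5]
opening: 0.0111
time: 14.2
ee_pos: [0.4739, -0.3085, 0.0942]
tcp_rot: [179.9, 0.4, -91.8]
wrist_force: [0.5, 0.4, 1.3]
opening: 0.0111
```

View pics/w12.png

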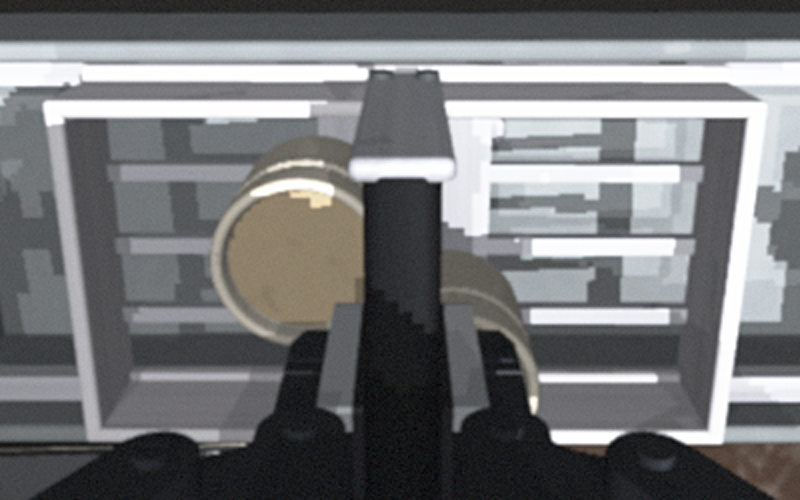

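Nothing loose on the deck sections I can see. I'll open, rise and inspect the rest.

```bash

python3 -m handwheel '[[0.7,0,0,0,0],[0.4,0,0,0,0],[0,0,0,0,0],[0,0,0,0,0],[0,0,0,0,0]]'
python3 -m handwheel '[[0,0,0,0.02,0],[0,0,0,0.06,0],[0,-0.02,0,0.10,0],[0,-0.04,0,0.14,0],[0,-0.04,0,0.14,0]]'
python3 - <<'E'
from h import *
from workcell import viewer
c=viewer.camera("wrist"); cv2.imwrite("pics/w13.png",cv2.resize(c["color"][100:300,120:520],None,fx=2,fy=2,interpolation=2))
s=viewer.camera("scene")["color"]; cv2.imwrite("pics/s13.png",cv2.resize(s[165:280,285:390],None,fx=5,fy=5,interpolation=2))
E
```

```text
time: 14.75
ee_pos: [0.4739, -0.3091, 0.0942]
tcp_rot: [179.9, 0.4, -91.8]
wrist_force: [0.2, 0.3, 0.2]
opening: 0.0818
time: 15.25
ee_pos: [0.4336, -0.31, 0.2406]
tcp_rot: [-179.7, 0.1, -91.9]
wrist_force: [1.6, -0.1, -0.5]
opening: 0.0852
```

View pics/w13.png

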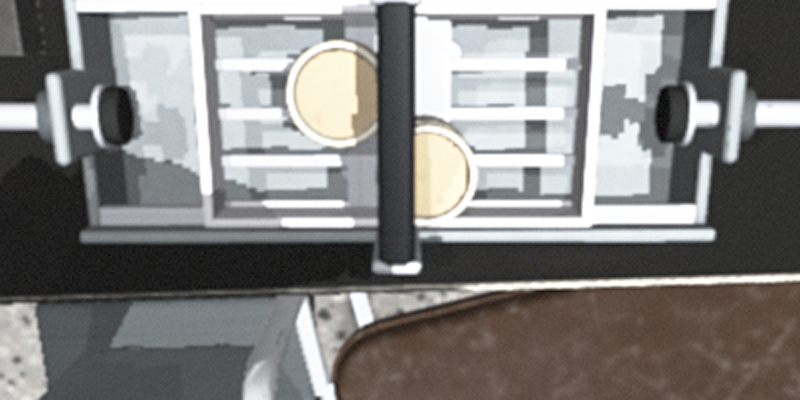

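View pics/s13.png

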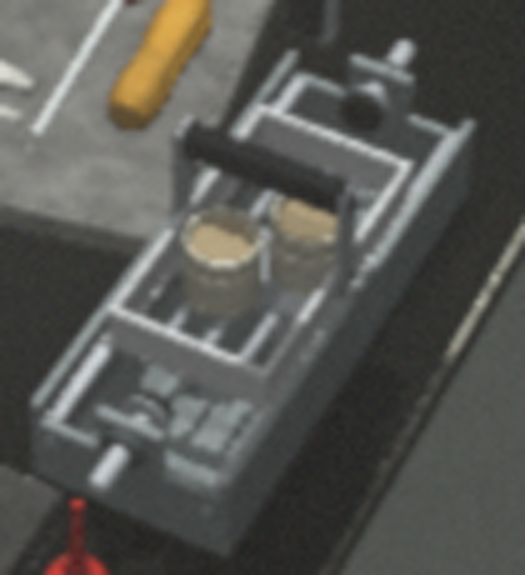

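There is a white bump at crop (452,47) on the right edge of the land. It could be a roller still standing there, so I'll look closer from the right.

```bash

python3 -m handwheel '[[0,0,-0.04,0,0],[0,0,-0.08,0,0],[0,0,-0.08,-0.03,0],[0,0,-0.08,-0.03,0]]'
python3 - <<'E'
from h import *
from workcell import viewer
c=viewer.camera("wrist")["color"]; cv2.imwrite("pics/w14.png",c); cv2.imwrite("pics/w14b.png",cv2.resize(c[130:280,130:330],None,fx=4,fy=4,interpolation=2))
E
```

```text
time: 15.75
ee_pos: [0.433, -0.3891, 0.1992]
tcp_rot: [179.6, 0.6, -91.9]
wrist_force: [-1.0, -0.2, -0.7]
opening: 0.0855
```

View pics/w14.png

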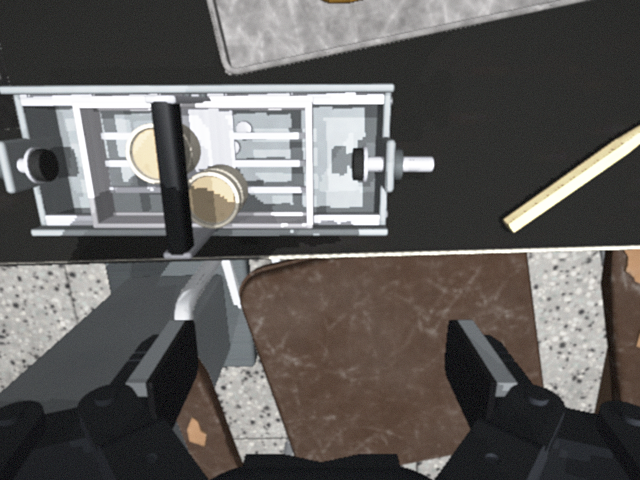

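View pics/w14b.png

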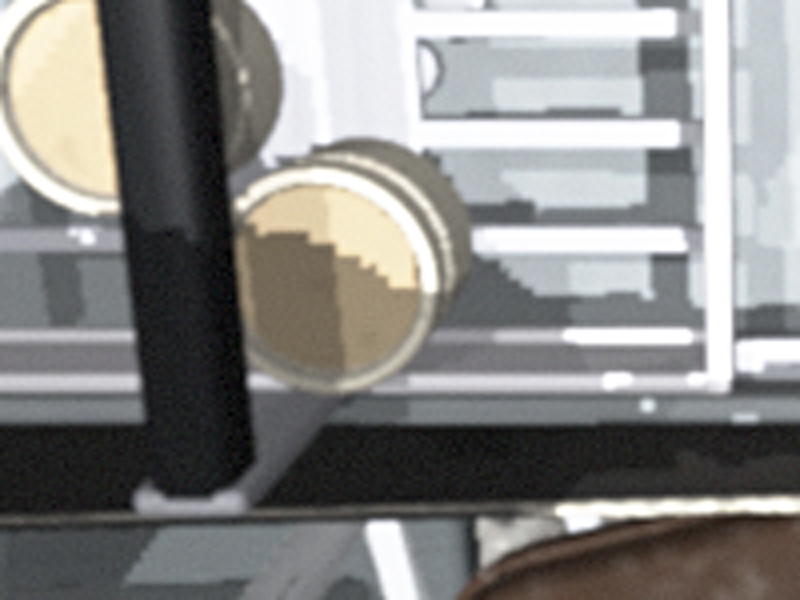

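```bash
python3 - <<'E'
import cv2
c=cv2.imread("pics/w14.png"); cv2.imwrite("pics/w14c.png",cv2.resize(c[90:190,180:320],None,fx=5.5,fy=5.5,interpolation=2))
E
```

```text
(no output)
```

View pics/w14c.png

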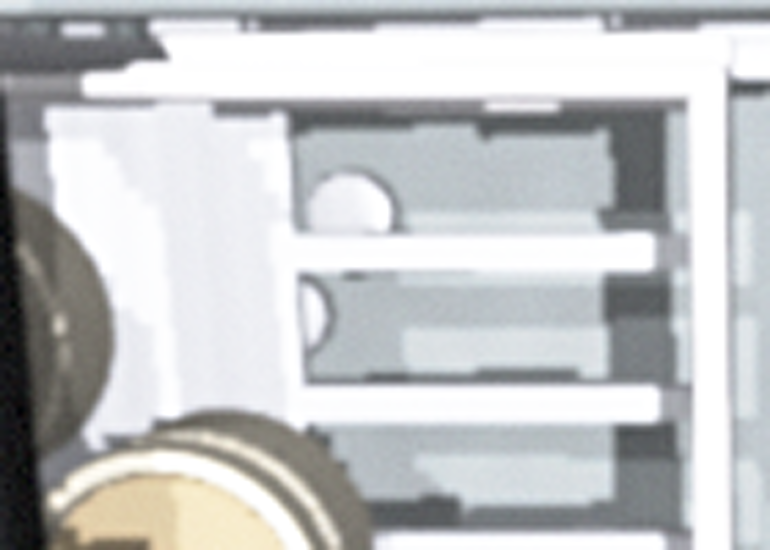

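The right half of the land is clear, and two rollers are seen below the deck there. Next I'll look from the left.

```bash

python3 -m handwheel '[[0,0,0.04,0.02,0],[0,0,0.08,0.02,0],[0,0,0.12,0.02,0],[0,0,0.15,0,0],[0,0,0.15,0,0]]'
python3 - <<'E'
from h import *
from workcell import viewer
c=viewer.camera("wrist")["color"]; cv2.imwrite("pics/w15.png",c); cv2.imwrite("pics/w15b.png",cv2.resize(c[85:245,300:500],None,fx=3.7,fy=3.7,interpolation=2))
E
```

```text
time: 16.3
ee_pos: [0.4326, -0.2347, 0.2009]
tcp_rot: [179.6, 0.6, -91.6]
wrist_force: [0.2, -0.9, -0.2]
opening: 0.0852
```

View pics/w15.png

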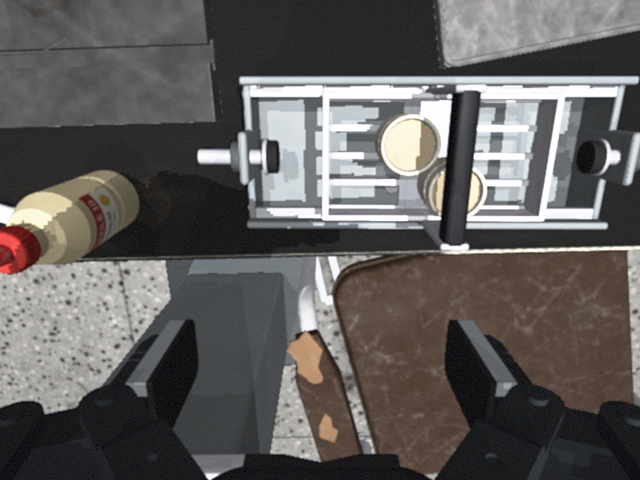

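View pics/w15b.png

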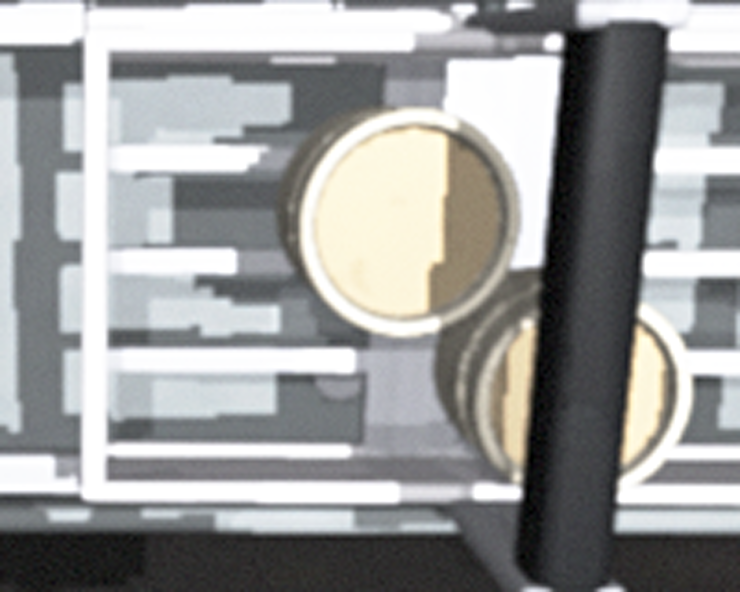

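A third roller shows below deck at crop (337,385). I'll project all the roller sightings onto the bin floor to count distinct ones.

```bash
python3 - <<'E'
from h import *
from workcell import viewer
c=viewer.camera("wrist"); 
def cam(tcp):
    d=dict(c);d["origin"]=np.array(tcp)+[.0789,-.0042,.144];d["orientation"]=[162.34,0.01,-91.74];return d
def show(n,tcp,pts,f,o):
    for a,b in pts: 
        u,v=o[0]+a/f,o[1]+b/f
        print(n,(a,b),np.round(plane(cam(tcp),u,v,.011),3))
show("w10",(.4748,-.2773,.0943),[(595,130),(505,122),(558,155),(505,220)],2,(120,150))
show("w11",(.4731,-.339,.0942),[(222,283)],2,(120,150))
show("w14",(.433,-.3891,.1992),[(350,210),(305,315)],5.5,(180,90))
show("w15",(.4326,-.2347,.2009),[(337,385)],3.7,(300,85))
show("w12",(.4739,-.3085,.0942),[(497,125)],2,(120,150))
print("tcp-cam",c["origin"],c["orientation"])
E
```

```text
w10 (595, 130) [ 0.495 -0.332  0.011]
w10 (505, 122) [ 0.498 -0.308  0.011]
w10 (558, 155) [ 0.488 -0.323  0.011]
w10 (505, 220) [ 0.469 -0.308  0.011]
w11 (222, 283) [ 0.451 -0.288  0.011]
w14 (350, 210) [ 0.497 -0.335  0.011]
w14 (305, 315) [ 0.483 -0.327  0.011]
w15 (337, 385) [ 0.447 -0.292  0.011]
w12 (497, 125) [ 0.496 -0.337  0.011]
tcp-cam [ 0.51265331 -0.24192615  0.34557333] [162.0461487    0.57425265 -91.72247083]
```

Five distinct floor spots come out. Three are confirmed in two views; B (0.498,−0.308) and D (0.469,−0.308) were seen once and now lie under the land. I'll check in w10 that those two were cut off by the land's edge, which would put them below deck.

```bash
python3 - <<'E'
import cv2
c=cv2.imread("pics/w10.png"); cv2.imwrite("pics/w10b.png",cv2.resize(c[95:260,440:640],None,fx=3.5,fy=3.5,interpolation=2))
E
```

```text
(no output)
```

View pics/w10b.png

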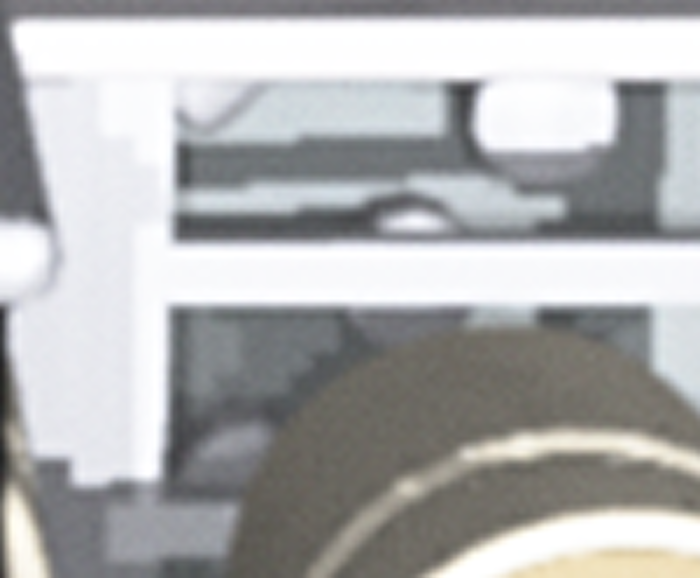

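In w10, B is clipped by the land edge, C by a bar, and D lies inside a slot opening. All three are therefore below deck, as are A and E, which kept the same floor position in two views as the sieve moved. That makes five in the bin. The bushes are upright inside and the sieve is central, so I'll hand in.

```bash
python3 -m handwheel '[[0,0,0,0.03,0],[0,0,0,0.05,0],[0,0,0,0.05,0],[0,0,0,0.05,0]]'; python3 - <<'E'
from h import *
from workcell import viewer, job_done
for n in("top","scene"): cv2.imwrite(f"pics/{n}_end.png",viewer.camera(n)["color"])
print(job_done())
E
```

```text
time: 16.8
ee_pos: [0.4337, -0.2384, 0.2531]
tcp_rot: [179.8, 0.5, -91.8]
wrist_force: [0.3, -0.1, -0.7]
opening: 0.0855
the job is handed in; nothing more can be done
None
```

View pics/scene_end.png

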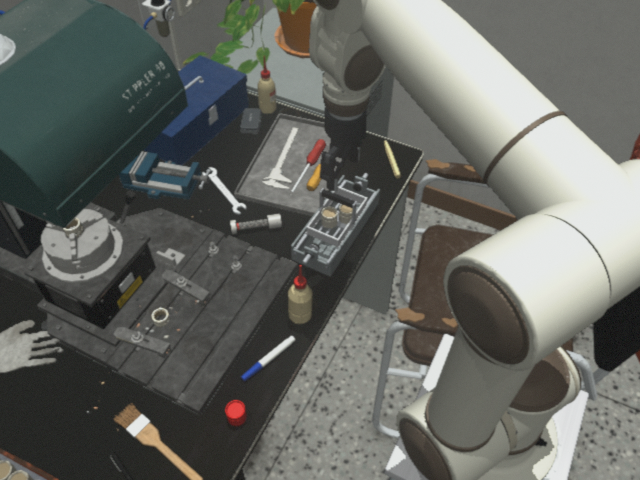

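I gripped the sieve by its handle bar and felt for both buffers. I then shook it 12 brisk strokes between them, brought it back to mid-bin, let go and backed off. The job was handed in at about 17 s; no verdict is reported.

- **Buffers:** wrist force at the end of each stroke was about 4 to 9.5 N, roughly 2 to 4 mm of press. The peak within a stroke is not measured.
- **Bearing down:** vertical force at the wrist was 5.5 N at most in the readings.
- **Sieve:** in the last views both bushes stand upright inside it, and it looks level and central on its runners.
- **Bystanders:** the pen, bottle and drift appear unmoved.
- **Rollers:** I counted five different spots on the bin floor, all under the deck, and saw none left on the parts of the sieve in view. Three spots showed in two views each. The other two showed in one picture only and ended up hidden under the sieve's land, so they are inferred, not re-seen.
- **Disagreement:** the top and wrist cameras differed by 5 to 8 mm along y. I settled it by sighting the bar between the fingers and by feel at the buffers.

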